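# Hang up the slide rack to dry and close its staining dish

### The job

The slides in the blue dish have finished their rinse and the dish has been emptied: lift the slide rack out, keeping it upright, and gently hang it up to dry by its wire handle on the double hook of the drain stand, the wire over both prongs. Close the blue dish with the lid of its own colour, seated flush on the rim, leaving the dish where it stands. The yellow dish is used next, so leave it open and its lid, the bottle and the tube rack where they are.

Things in the scene. Friction and masses are not known exactly. Their poses are not given: they have to be found in the camera images.
- rack: loose steel slide rack with 12 glass slides fixed in it, 0.3 kg, 80 (x) x 100 (y) x 38 mm, with a rigid upright wire handle (5 mm wire) in its y-z plane: legs at y = +-50 mm, straight top wire from y = -42 to +42 mm at z = 105 mm. Origin: centre of the underside, z up. Starts standing in the blue dish, its origin 4 mm above the dish's, 6 mm play to the walls
- rack_grip (a point): centre of the black grip in the middle of the rack's top wire, on the wire's axis, 105 mm above the rack's underside; axes as the rack's. The grip is 10 mm thick along x, 30 mm long along y, 16 mm tall; bare wire on each side. Pinch it from above, closing along x
- stand: fixed steel drain stand. Drip tray x -65 to +110, y +-70 mm, 12 mm high. Column 12 mm thick at x = +88, 190 mm tall; on top a 56 mm cross bar and a double hook: two 7 mm prongs at y = -28 and +28 mm, falling from z = 190 at the column to 170 at x = 0, then up to red ball tips at x = -22, z = 195 (top 201). Free for fingers between the prongs. Origin: on the bench under the bend, z up
- hook_seat (a point): where the grip's centre lies when the rack hangs, wire on both prongs in their bend, one prong each side of the grip: midway between the prongs, 177 mm above the bench; axes as the stand's; the rack's y along this y, either way round. It enters from the front (-x), wire over the tips and rack body below the prongs, then down; 12 mm to -x or 35 mm to +x of here still counts
- dish_blue: loose blue plastic staining dish, open on top, 0.3 kg, 100 (x) x 120 (y) x 66 mm tall, walls and bottom 4 mm. Origin: centre of the underside, z up. Its lid is on when the lip is inside the walls (about 3 mm play) and the plate flat on the rim: lid origin 60 mm above dish origin, x and y axes parallel. The slide rack stands in it at the start
- dish_yellow: loose yellow plastic staining dish, open on top, 0.3 kg, 100 (x) x 120 (y) x 66 mm tall, walls and bottom 4 mm. Origin: centre of the underside, z up. Its lid is on when the lip is inside the walls (about 3 mm play) and the plate flat on the rim: lid origin 60 mm above dish origin, x and y axes parallel. Bystander: stays open
- lid_blue: loose blue plastic lid, 80 g: plate 102 (x) x 122 (y) x 4 mm; lip under it 6 mm deep, tapering from 86 x 106 to 82 x 102 mm outside; on top in the middle a grip ridge 40 mm long along x, 14 mm thick, 24 mm tall. Origin: centre of the lip's lower edge (on the bench at first), z up; plate top at 10 mm, ridge top at 34 mm. Pinch the ridge from above, closing along y. Fits either way round
- lid_yellow: bystander: loose yellow lid, 80 g: plate 102 (x) x 122 (y) x 4 mm; lip under it 6 mm deep, tapering from 86 x 106 to 82 x 102 mm outside; on top in the middle a grip ridge 40 mm long along x, 14 mm thick, 24 mm tall. Origin: centre of the lip's lower edge (on the bench at first), z up; plate top at 10 mm, ridge top at 34 mm. Pinch the ridge from above, closing along y. Fits either way round
- bottle: bystander: loose white plastic reagent bottle with a blue cap, 62 mm across, 135 mm tall; origin: centre of the underside
- tube_rack: bystander: loose orange tube rack, 75 mm (x) x 125 mm (y) x 42 mm; origin: centre of the underside

How it is judged:
By the outcome, as a careful person would: the job done as asked, in the order asked, and still so for the second after the job is handed in, with the robot touching nothing.
It also fails if it takes over 67 s, if anything falls off the work surface, if the arm or the gripper's body presses on something with over 40 N, if the wrist force passes 120 N, or if a joint passes its speed limit or range.

### The arm

A 6-joint arm with a two-finger parallel gripper is mounted at the origin on the work surface. World frame = base frame: x ahead of the robot, y to its left, z up, the work surface at z = 0. Lengths are in m, angles in rad, forces in N, time in s.
With the tool pointing down it reaches from about 0.375 to 0.9 m from the base axis. Payload 3.1 kg.
Tool frame: the origin (TCP) lies between the finger pads; the fingertips stand 8 mm ahead of it and the grasp point (between the pads) lies 11 mm behind it; z points along the fingers, y is the line along which they close (so a half turn about z gives the same grasp; the last joint's range is limited). The gripper opens to 87 mm and grips with 3 to 60 N. Pads are 19 mm wide; open, the fingers measure 117 mm over their backs; the gripper's body (75 mm by 190 mm) begins 51 mm behind the grasp point.
Start: joints at [1.018, 0.527, 1.433, -0, 1.181, -0.178], TCP at [0.229, 0.582, 0.231] pointing down, gripper open.
Joint ranges: [-3.08, 3.08], [-0.75, 2.2], [0.22, 2.44], [-1.43, 4.57], [0, 2.65], [-2.85, 2.85]. Speed limits (rad/s): [2.79, 2.79, 3.14, 3.14, 3.14, 3.14].

### API

Orientations are given as a unit quaternion [x, y, z, w].
In Python, from rig import robot gives the robot as it stands.
- The arm moves only by the tool move_arm, never from a script. Its argument "motion" is text: rows parted by semicolons, each of 5 numbers parted by spaces: the opening, from -1 (shut) to 1 (fully open), then the shift along the tool's x, y, z normalised to -1 to 1, where 1 is 0.2 m, then the turn about the tool's z normalised to -1 to 1, where 1 is pi rad. A call has 1 to 12 rows; each row is the pose to reach, as a shift and turn from the pose commanded when the call began, along the tool's axes at that moment, turning the shorter way round; what a row does not reach only later rows make up. A row lasts 1/12 s, in which the tool goes at most 41.7 mm and 7.16 degrees, less where a joint would pass 70% of its speed; a pose out of reach is approached as far as the arm can. A call with a number of a shift or a turn outside -1 to 1 is refused whole. A call with a gripper value outside its range is refused whole. The fingers move at their own pace and stop on an object; "newtons" is the grip in N (left out, the last holds). Time passes only in rows, so rows that repeat a pose let the fingers close. It gives the time, the measured TCP pose, the force, the opening and the grip force at its end, in the units of the state.
- robot.get_obs(): the state, without advancing time (a new reading comes with each control period).
- robot.camera(name): name is "side" or "top" or "wrist"; returns (picture, depth): 420x560x3 uint8, red, green, blue; 420x560 float32, m along the optical axis (not along the pixel's ray), 0 where there is no reading.
- robot.camera_model(name): a dict with "mtx" (3x3 intrinsics, pixels), "position" and "attitude" of the camera in the world. Camera axes: x right, y down, z forward; pixel columns grow to the right and rows downward; lengths in m; the calibration is good to about 2 mm. A picture is of the moment at which its call begins: read the wrist's pose just before it. camera_model takes no time and is no camera call; for the wrist camera it gives the pose at the moment of the call.
- robot.hand_in(): hands the job in; it is judged then, once.
The state is a dict: "time": time; "q": joint angles; "joint_velocities": joint speeds; "joint_torque": joint torques, N m; "position": TCP position; "tool_rot": TCP orientation; "ft_force": force on the tool from outside, world axes, zero at the start; "moment": the same for the moment, N m; "grip_width": finger opening in m; "grip_force": force on a finger pad.
Only numpy, scipy, OpenCV 4.12 (cv2) and the standard library are available. Lean on these libraries where they do the work, as an engineer would, in place of code of your own. Each camera call takes 0.05 s, during which the arm holds its last target. There are 200 camera calls.

## Working session

There is one attempt and no reset: what is moved stays moved. The work goes in short steps, Python scripts to look and compute and a tool call to move; the robot and the scene stay as the last step left them, time stands still between calls to the robot, and variables do not carry over. Pictures are saved under pics/ and viewed, at most 12 in all, crops included, and the job is handed in when it is done.

Besides the shell and the picture viewer there is one more tool, called after "Emit:" by a JSON object that holds its "name" and its "arguments". move_arm: Moves the arm, as the interface text tells. Its arguments: {"type":"object","properties":{"motion":{"type":"string"},"newtons":{"type":"number"}},"required":["motion"]}

```bash
mkdir -p pics
cat > h.py <<'E'
import numpy as np, cv2
from rig import robot
from scipy.spatial.transform import Rotation as R
def grab(n):
    m=robot.camera_model(n); p,d=robot.camera(n); return p,d,m
def rot(m):
    a=np.array(m["attitude"]); return a if a.shape==(3,3) else R.from_quat(a).as_matrix()
def cloud(d,m):
    K=np.array(m["mtx"]); v,u=np.indices(d.shape)
    c=np.stack([(u-K[0,2])/K[0,0]*d,(v-K[1,2])/K[1,1]*d,d],-1)
    return c@rot(m).T+np.array(m["position"])
E
python3 - <<'E'
from h import *
for n in("top","side"):
    p,d,m=grab(n); cv2.imwrite(f"pics/{n}0.png",p[...,::-1]); np.savez(f"{n}0.npz",p=p,d=d,c=cloud(d,m)); print(n,m)
o=robot.get_obs(); print(o["time"],o["position"],o["tool_rot"],o["grip_width"])
E
```

```text
top {'mtx': array([[402.21921854,   0.        , 271.06444703],
       [  0.        , 402.21921854, 208.5016996 ],
       [  0.        ,   0.        ,   1.        ]]), 'position': array([ 0.42037218, -0.00309462,  1.13276031]), 'attitude': array([ 0.71437619, -0.69709337,  0.04027025, -0.04588892])}
side {'mtx': array([[382.98113396,   0.        , 281.11343135],
       [  0.        , 382.98113396, 205.80745511],
       [  0.        ,   0.        ,   1.        ]]), 'position': array([ 0.43772838, -0.61013538,  0.88923041]), 'attitude': array([ 0.93850274, -0.09125766,  0.02538576, -0.33202443])}
0.1 [0.22845355 0.58107154 0.22965141] [ 1.86315329e-01  9.82489521e-01 -9.07368367e-04 -3.40248136e-04] 0.08743260544305037
```

View pics/top0.png

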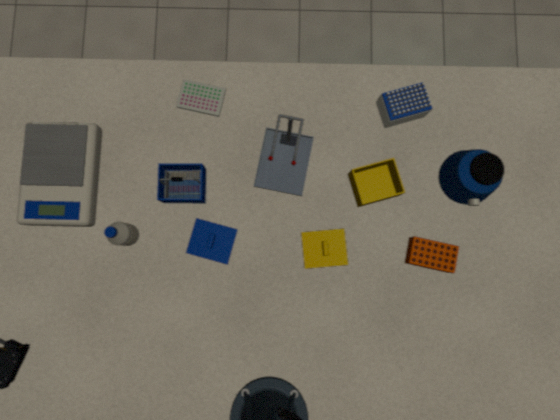

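View pics/side0.png

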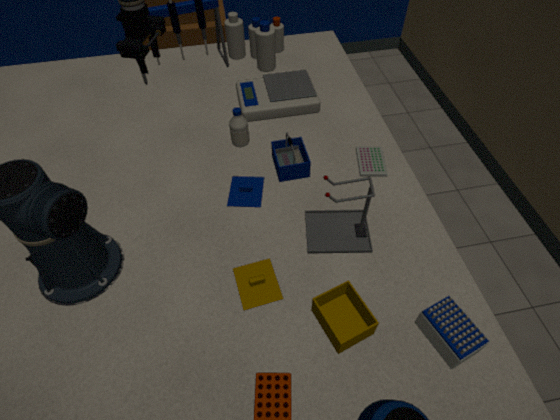

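Top view: blue dish with rack at (183,183), blue lid (212,241), stand tray (284,160) with red tips (270,158) and (294,162), yellow dish and lid on the right, bottle (120,233). The side view agrees.

```bash
cat > m.py <<'E'
from h import *
def rect(P):
    (c,s,a)=cv2.minAreaRect((P[:,:2]*1000).astype(np.float32)); return np.round(c,1),np.round(s,1),round(a,1)
def ray(n,u,v,z,ms={}):
    m=ms.get(n) or ms.setdefault(n,robot.camera_model(n)); K=np.array(m["mtx"]); 
    r=rot(m)@np.linalg.inv(K)@[u,v,1]; p=np.array(m["position"]); return p+r*(z-p[2])/r[2]
E
python3 - <<'E'
from m import *
for n in("top","side"):
    f=np.load(n+"0.npz"); p,d,c=f["p"],f["d"],f["c"]; hsv=cv2.cvtColor(p,cv2.COLOR_RGB2HSV); H,S,V=[hsv[...,i] for i in range(3)]
    x,y,z=c[...,0],c[...,1],c[...,2]
    print(n,"bench z",np.median(z[(abs(x-.5)<.2)&(abs(y)<.2)&(S<80)]))
    blue=(H>100)&(H<130)&(S>130)&(V>40)
    reg=(y>.05)&(y<.35)&(x>.25)&(x<.65)
    nn,l,st,ce=cv2.connectedComponentsWithStats((blue&reg).astype(np.uint8))
    for i in range(1,nn):
        if st[i,4]<150: continue
        k=l==i; print("blue",st[i],np.percentile(z[k],[5,50,95]).round(3))
        for lo,hi in((.003,.02),(.055,.08)):
            q=k&(z>lo)&(z<hi)
            if q.sum()>50: print("  rect",lo,rect(c[q]))
    red=((H<6)|(H>174))&(S>150)&(V>60)&(x>.3)
    nn,l,st,ce=cv2.connectedComponentsWithStats(red.astype(np.uint8))
    for i in range(1,nn):
        if 3<st[i,4]<60: print("red",ce[i],st[i,4],ray(n,*ce[i],.195).round(4),np.median(c[l==i],0).round(3))
    # tray
    q=(z>.007)&(z<.017)&(S<90)&(x>.4)&(x<.75)&(y>-.15)&(y<.1)
    q=cv2.morphologyEx(q.astype(np.uint8),cv2.MORPH_OPEN,np.ones((5,5)))>0
    if q.sum()>50: print("tray",q.sum(),rect(c[q]))
    q=(z>.095)&(z<.125)&reg; print("grip/wire",q.sum(),c[q].mean(0).round(4) if q.sum() else 0, rect(c[q]) if q.sum()>4 else 0)
    if n=="top": crop=p[150:280,145:320]; cv2.imwrite("pics/c1.png",cv2.resize(crop[...,::-1],None,fx=4.5,fy=4.5,interpolation=cv2.INTER_CUBIC))
E
```

```text
top bench z 0.0007692263122810461
blue [158 171  47  31 302] [0.03  0.059 0.069]
  rect 0.055 (array([608.2, 253.8]), array([ 79.4, 119.9]), 1.1)
blue [ 187  219   49   44 1456] [0.007 0.011 0.028]
  rect 0.003 (array([463.5, 171.7]), array([116.7,  97.2]), 76.0)
red [270.11111111 157.66666667] 9 [0.6573 0.0111 0.195 ] [0.656 0.011 0.199]
red [293.11111111 162.33333333] 9 [ 0.6472 -0.0439  0.195 ] [ 0.647 -0.044  0.2  ]
grip/wire 108 [0.6169 0.2486 0.1122] (array([616.8, 251.1]), array([  9.4, 102.5]), 3.7)
side bench z 0.001552727312286506
blue [272 140  32  41 358] [0.011 0.048 0.068]
  rect 0.055 (array([609.6, 251.9]), array([ 76.5, 122.7]), 1.6)
blue [227 177  37  30 929] [0.009 0.011 0.032]
  rect 0.003 (array([464.6, 167.5]), array([121.2,  98.5]), 76.1)
red [325.2 176.4] 5 [0.659 0.012 0.195] [0.657 0.008 0.2  ]
red [327.5 194. ] 8 [ 0.6495 -0.0447  0.195 ] [ 0.648 -0.049  0.2  ]
grip/wire 60 [0.6194 0.2431 0.1124] (array([619.2, 248.2]), array([ 9.5, 94.1]), 0.4)
```

View pics/c1.png

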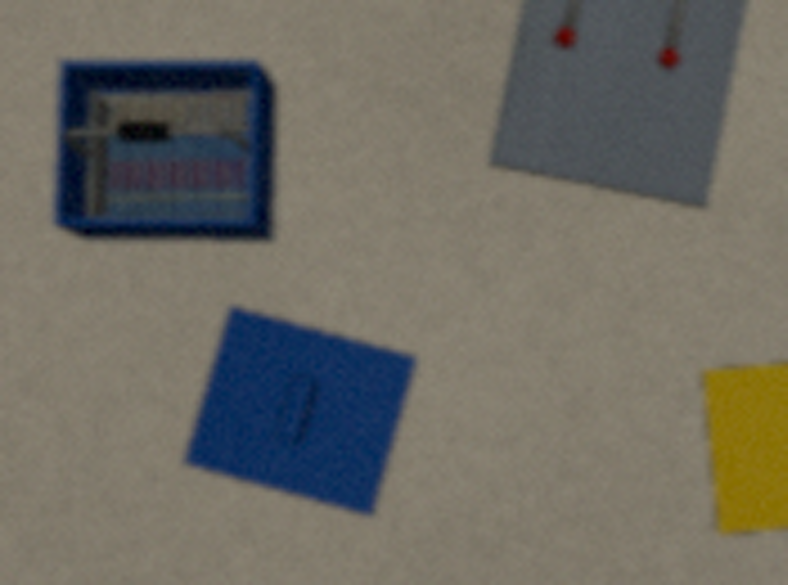

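```bash
cat >> m.py <<'E'
def go(t,yaw):  # target TCP (grasp point is TCP z + 0.011), yaw deg of tool y
    o=robot.get_obs(); M=R.from_quat(o["tool_rot"]).as_matrix(); p=np.array(o["position"])
    cur=np.degrees(np.arctan2(M[1,1],M[0,1])); dt=(cur-yaw+90)%180-90
    print("shift",((np.array(t)-p)@M/.2).round(3),"turn",round(dt/180,4),"pos",p.round(4),"yaw",cur.round(2),"t",round(o["time"],2))
E
python3 - <<'E'
from m import *
print(ray("top",176.8,178.9,.116))
go([.617,.249,.23],2.5)
E
```

```text
[0.61574759 0.25103673 0.116     ]
shift [-2.416e+00 -8.340e-01 -1.000e-03] turn 0.3668 pos [0.2285 0.5811 0.2297] yaw 68.52 t 0.1
```

Emit:
{"name": "move_arm", "arguments": {"motion": "1 -1 -0.83 0 0.367;1 -1 -0.83 0 0.367;1 -1 -0.83 0 0.367;1 -1 -0.83 0 0.367;1 -1 -0.83 0 0.367;1 -1 -0.83 0 0.367;1 -1 -0.83 0 0.367;1 -1 -0.83 0 0.367;1 -1 -0.83 0 0.367;1 -1 -0.83 0 0.367;1 -1 -0.83 0 0.367"}}

```text
time: 1.02
position: [0.3541, 0.3535, 0.2303]
tool_rot: [0.692, 0.722, -0.0, -0.0]
ft_force: [0.8, 0.1, -0.5]
grip_width: 0.0868
grip_force: 0.0
```

Run:
```python
from m import *
go([.60,.249,.28],2.5)
```

```text
shift [-0.574  1.207 -0.249] turn -0.0005 pos [0.3541 0.3535 0.2303] yaw 2.4 t 1.02
```

Emit:
{"name": "move_arm", "arguments": {"motion": "1 -0.25 0.5 -0.25 0;1 -0.574 1 -0.25 0;1 -0.574 1 -0.25 0;1 -0.574 1 -0.25 0;1 -0.574 1 -0.25 0;1 -0.574 1 -0.25 0;1 -0.574 1 -0.25 0;1 -0.574 1 -0.25 0"}}

```text
time: 1.68
position: [0.5599, 0.2469, 0.28]
tool_rot: [0.692, 0.722, -0.0, -0.0]
ft_force: [-0.2, 0.4, -0.6]
grip_width: 0.0871
grip_force: 0.0
```

Run:
```python
from m import *
p,d,m=grab("wrist"); cv2.imwrite("pics/w1.png",p[...,::-1]); c=cloud(d,m); np.savez("w1.npz",p=p,d=d,c=c); print(m)
go([.616,.25,.098],2.5)
for lo,hi in((.1,.13),(.055,.075)):
    q=(c[...,2]>lo)&(c[...,2]<hi)&(c[...,0]>.5)&(c[...,0]<.7)&(c[...,1]>.17)&(c[...,1]<.33)&(d>0); print(q.sum(), rect(c[q]) if q.sum()>5 else 0)
```

```text
{'mtx': array([[299.65686479,   0.        , 285.25629876],
       [  0.        , 299.65686479, 208.14974238],
       [  0.        ,   0.        ,   1.        ]]), 'position': array([0.55678502, 0.32860993, 0.43349117]), 'attitude': array([0.98832827, 0.0207191 , 0.00306484, 0.15089254])}
shift [-0.     0.291  0.908] turn -0.0002 pos [0.5582 0.2476 0.2797] yaw 2.46 t 1.73
534 (array([618.4, 252.3]), array([10. , 96.3]), 1.8)
1515 (array([620.6, 254.6]), array([100.5, 120.6]), 1.2)
```

View pics/w1.png

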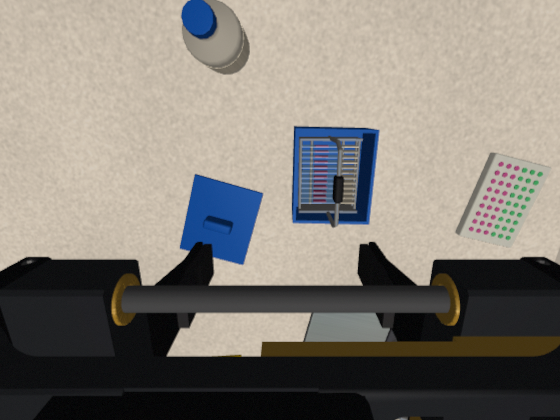

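Wrist view: dish at (335,175), black grip at (338,189), lid ridge at (218,226). Grip comes out at about (0.617, 0.251) and the rack yaw at about 1.5°.

Emit:
{"name": "move_arm", "arguments": {"motion": "1 0.01 0.29 0 0.005;1 0.01 0.293 0.2 0.005;1 0.01 0.293 0.4 0.005;1 0.01 0.293 0.6 0.005;1 0.01 0.293 0.75 0.005;1 0.01 0.293 0.85 0.005;1 0.01 0.293 0.908 0.005;1 0.01 0.293 0.908 0.005;1 0.01 0.293 0.908 0.005"}}

```text
time: 2.48
position: [0.6165, 0.2532, 0.0991]
tool_rot: [0.697, 0.717, -0.0, -0.0]
ft_force: [-0.3, 0.7, 1.3]
grip_width: 0.0869
grip_force: 0.0
```

Run:
```python
from m import *
go([.617,.251,.098],1.5)
p,d,m=grab("wrist"); c=cloud(d,m)
cv2.imwrite("pics/w2.png",p[...,::-1])
q=(c[...,2]>.1)&(c[...,2]<.13)&(c[...,0]>.6)&(c[...,0]<.635)&(c[...,1]>.19)&(c[...,1]<.33)&(d>0); print(q.sum(), rect(c[q]))
```

```text
shift [-0.011  0.002  0.006] turn 0.0009 pos [0.6165 0.2532 0.0991] yaw 1.66 t 2.48
1593 (array([618.3, 255.3]), array([ 9.8, 91.9]), 2.1)
```

View pics/w2.png

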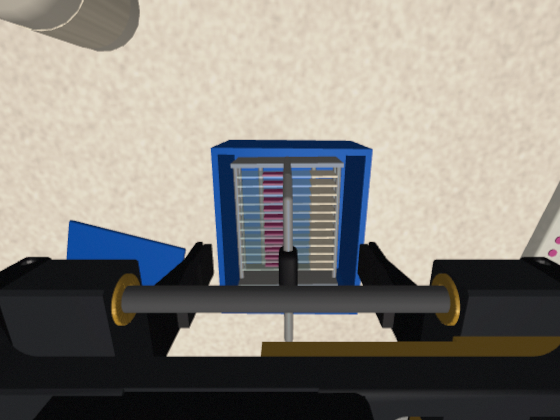

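Grip (288,262) is centred between the fingers. I'll close, then lift.

Emit:
{"name": "move_arm", "arguments": {"motion": "-1 0 0 0 0;-1 0 0 0 0;-1 0 0 0 0;-1 0 0 0 0;-1 0 0 0 0;-1 0 0 0 0;-1 0 0 0 0;-1 0 0 0 0;-1 0 0 0 0;-1 0 0 0 0", "newtons": 30}}

```text
time: 3.37
position: [0.6173, 0.2523, 0.0989]
tool_rot: [0.697, 0.717, -0.0, -0.0]
ft_force: [-0.1, -0.2, -0.1]
grip_width: 0.0286
grip_force: 0.0
```

Emit:
{"name": "move_arm", "arguments": {"motion": "-1 0 0 -0.03 0;-1 0 0 -0.07 0;-1 0 0 -0.12 0;-1 0 0 -0.18 0;-1 0 0 -0.25 0;-1 0 0 -0.33 0;-1 0 0 -0.42 0;-1 0 0 -0.5 0;-1 0 0 -0.56 0;-1 0 0 -0.6 0;-1 0 0 -0.6 0;-1 0 0 -0.6 0"}}

```text
time: 4.37
position: [0.6172, 0.2523, 0.2192]
tool_rot: [0.697, 0.717, 0.0, 0.0]
ft_force: [-0.1, -0.0, -4.1]
grip_width: 0.0093
grip_force: 30.0
```

Run:
```python
from m import *
import math
t=math.radians(-10.3); ex=np.array([math.cos(t),math.sin(t)])
s=np.array([.675,-.0203])
p,d,m=grab("wrist"); c=cloud(d,m)
# red tips + prongs
for n in("wrist","top"):
    p,d,m=grab(n); hsv=cv2.cvtColor(p,cv2.COLOR_RGB2HSV); H,S,V=cv2.split(hsv); red=(((H<6)|(H>174))&(S>150)&(V>50)).astype(np.uint8)
    nn,l,st,ce=cv2.connectedComponentsWithStats(red)
    for i in range(1,nn):
        if st[i,4]>3: print(n,ce[i],st[i,4],np.median(cloud(d,m)[l==i],0).round(3))
go([*(s-.12*ex),.22-.011],-10.3)
```

```text
top [270.11111111 157.66666667] 9 [0.655 0.011 0.201]
top [293.125 162.125] 8 [ 0.646 -0.043  0.201]
shift [-1.246 -0.331  0.044] turn 0.0659 pos [0.6164 0.2521 0.2175] yaw 1.56 t 4.52
```

The fingers were still closing when the lift began, so I'll check how the rack is held.

Run:
```python
from m import *
p,d,m=grab("wrist"); c=cloud(d,m); hsv=cv2.cvtColor(p,cv2.COLOR_RGB2HSV)
q=(d>0)&(abs(c[...,0]-.617)<.005)&(c[...,1]>.26)&(c[...,1]<.31)&(c[...,2]>.12)&(c[...,2]<.26)
P=c[q]
for a,b in((.26,.27),(.27,.28),(.28,.29),(.29,.31)):
    k=(P[:,1]>a)&(P[:,1]<b)
    if k.any(): print(a,k.sum(),np.percentile(P[k,2],[10,50,90]).round(4),P[k,0].mean().round(4))
s,ds,ms=grab("side")
k=cv2.resize(p[130:400,150:430],None,fx=1.5,fy=1.5); K=cv2.resize(s[70:190,220:340],None,fx=3.375,fy=3.375)
cv2.imwrite("pics/w3.png",np.hstack([cv2.resize(k,(395,405)),cv2.resize(K,(405,405))])[...,::-1])
```

```text
0.26 377 [0.2043 0.2123 0.2232] 0.6175
0.27 153 [0.1294 0.2073 0.2081] 0.6168
0.28 153 [0.2051 0.2074 0.2083] 0.6161
0.29 396 [0.1336 0.1948 0.2073] 0.616
```

View pics/w3.png

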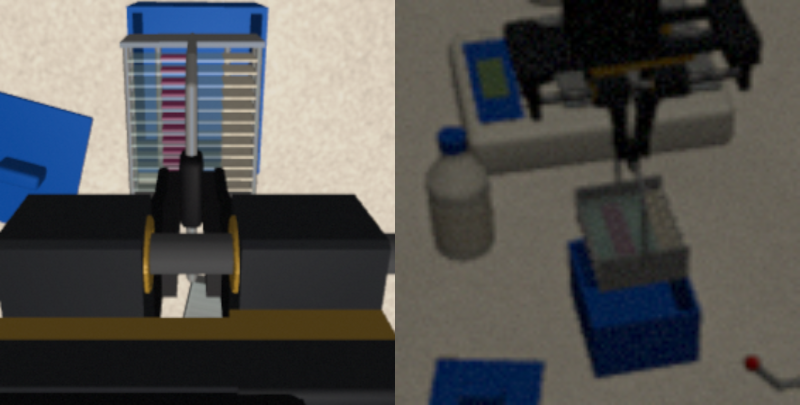

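The grip is only pinched by about 2 mm at the fingertips, with the wire 13 mm below the TCP. I'll lower it straight back into the dish and regrip.

Emit:
{"name": "move_arm", "arguments": {"motion": "-1 0 0 0.05 0;-1 0 0 0.12 0;-1 0 0 0.2 0;-1 0 0 0.28 0;-1 0 0 0.35 0;-1 0 0 0.4 0;-1 0 0 0.44 0;-1 0 0 0.46 0;-1 0 0 0.47 0;-1 0 0 0.48 0;-1 0 0 0.48 0"}}

```text
time: 5.53
position: [0.6177, 0.2524, 0.1232]
tool_rot: [0.697, 0.717, 0.0, 0.0]
ft_force: [0.5, 0.8, -2.9]
grip_width: 0.0095
grip_force: 30.0
```

Emit:
{"name": "move_arm", "arguments": {"motion": "-0.5 0 0 0 0;-0.5 0 0 0 0;-0.5 0 0 0 0;-0.5 0 0 0 0;-0.5 0 0 0.06 0;-0.5 0 0 0.12 0;-0.5 0 0 0.12 0"}}

```text
time: 6.12
position: [0.6151, 0.2517, 0.0957]
tool_rot: [0.697, 0.717, -0.002, -0.002]
ft_force: [-1.2, -0.3, -0.5]
grip_width: 0.0219
grip_force: 0.0
```

Emit:
{"name": "move_arm", "arguments": {"motion": "-1 0 0 0 0;-1 0 0 0 0;-1 0 0 0 0;-1 0 0 0 0;-1 0 0 0 0;-1 0 0 0 0;-1 0 0 0 0;-1 0 0 0 0;-1 0 0 0 0;-1 0 0 0 0"}}

```text
time: 6.95
position: [0.6171, 0.2523, 0.0988]
tool_rot: [0.697, 0.717, -0.0, -0.0]
ft_force: [1.0, -0.8, -2.8]
grip_width: 0.0095
grip_force: 30.0
```

Held properly now. Lifting.

Emit:
{"name": "move_arm", "arguments": {"motion": "-1 0 0 -0.03 0;-1 0 0 -0.07 0;-1 0 0 -0.12 0;-1 0 0 -0.18 0;-1 0 0 -0.25 0;-1 0 0 -0.33 0;-1 0 0 -0.42 0;-1 0 0 -0.5 0;-1 0 0 -0.56 0;-1 0 0 -0.59 0;-1 0 0 -0.6 0;-1 0 0 -0.6 0"}}

```text
time: 7.95
position: [0.6173, 0.2523, 0.2195]
tool_rot: [0.697, 0.717, 0.0, 0.0]
ft_force: [-0.1, -0.1, -3.8]
grip_width: 0.0094
grip_force: 30.0
```

Run:
```python
from m import *
import math
t=math.radians(-10.3); ex=np.array([math.cos(t),math.sin(t)])
s=np.array([.675,-.0203])
p,d,m=grab("wrist"); c=cloud(d,m)
q=(d>0)&(abs(c[...,0]-.617)<.006)&(c[...,1]>.28)&(c[...,1]<.29)&(c[...,2]>.16)&(c[...,2]<.28)
print(np.median(c[q],0))
b=(c[...,2]>.05)&(c[...,2]<.08)&(c[...,0]>.5)&(c[...,0]<.7)&(c[...,1]>.15)&(c[...,1]<.35)&(d>0); print("dish",rect(c[b]))
go([*(s-.12*ex),.215-.011],-10.3)
go([*(s-.00*ex),.215-.011],-10.3)
```

```text
[0.61669824 0.28503838 0.23122209]
dish (array([619.6, 292.3]), array([100.1,  45.5]), 1.2)
shift [-1.247 -0.334  0.073] turn 0.0659 pos [0.6169 0.2522 0.2186] yaw 1.57 t 8.0
shift [-1.37   0.253  0.073] turn 0.0659 pos [0.6169 0.2522 0.2186] yaw 1.57 t 8.0
```

Emit:
{"name": "move_arm", "arguments": {"motion": "-1 -0.03 -0.03 0 0;-1 -0.1 -0.08 0 0.01;-1 -0.2 -0.14 0 0.02;-1 -0.32 -0.2 0 0.03;-1 -0.45 -0.26 0 0.04;-1 -0.58 -0.31 0 0.05;-1 -0.7 -0.334 0 0.06;-1 -0.81 -0.334 0 0.066;-1 -0.9 -0.334 0 0.066;-1 -0.96 -0.334 0 0.066;-1 -1 -0.334 0 0.066;-1 -1 -0.334 0 0.066"}}

```text
time: 9.0
position: [0.5558, 0.0492, 0.2185]
tool_rot: [0.768, 0.64, -0.0, -0.0]
ft_force: [1.2, 1.7, -3.3]
grip_width: 0.0095
grip_force: 30.0
```

Run:
```python
from m import *
import math
t=math.radians(-10.3); ex=np.array([math.cos(t),math.sin(t)]); s=np.array([.675,-.0203])
go([*(s-.12*ex),.2185],-10.3)
```

```text
shift [-0.235  0.049  0.   ] turn -0.0006 pos [0.5558 0.0492 0.2185] yaw -10.42 t 9.0
```

Emit:
{"name": "move_arm", "arguments": {"motion": "-1 -0.06 0.01 0.01 0;-1 -0.13 0.03 0.03 0;-1 -0.19 0.04 0.045 0;-1 -0.225 0.049 0.048 0;-1 -0.235 0.049 0.048 0;-1 -0.235 0.049 0.048 0;-1 -0.235 0.049 0.048 0"}}

```text
time: 9.58
position: [0.5572, 0.0029, 0.2094]
tool_rot: [0.768, 0.641, 0.0, -0.0]
ft_force: [0.6, -0.2, -2.8]
grip_width: 0.0097
grip_force: 30.0
```

Run:
```python
from m import *
import math
t=math.radians(-10.3); ex=np.array([math.cos(t),math.sin(t)]); s=np.array([.675,-.0203])
T=[]
for n in("top","side"):
    p,d,m=grab(n); H,S,V=cv2.split(cv2.cvtColor(p,cv2.COLOR_RGB2HSV)); red=(((H<6)|(H>174))&(S>130)&(V>50)).astype(np.uint8)
    nn,l,st,ce=cv2.connectedComponentsWithStats(red)
    for i in range(1,nn):
        if st[i,4]>3: print(n,ce[i],st[i,4],ray(n,*ce[i],.195).round(4))
    if n=="side": cv2.imwrite("pics/s4.png",cv2.resize(p[90:290,180:420],None,fx=3,fy=3)[...,::-1])
go([*s,.209],-10.3)
```

```text
side [325.36363636 177.09090909] 11 [0.6588 0.0096 0.195 ]
side [327.38461538 194.38461538] 13 [ 0.6489 -0.0459  0.195 ]
shift [-0.011  0.6    0.003] turn 0.0001 pos [0.5572 0.0032 0.2095] yaw -10.28 t 9.68
```

View pics/s4.png

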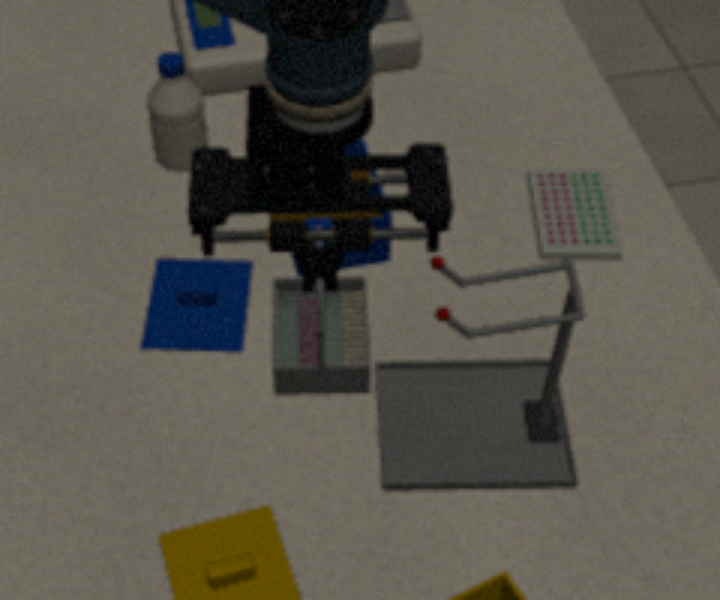

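Side view: the rack hangs upright ahead of the red tips (437,263) and (443,314). I'll move in along the stand's x.

Emit:
{"name": "move_arm", "arguments": {"motion": "-1 -0.002 0.03 0 0;-1 -0.006 0.09 0 0;-1 -0.01 0.16 0 0;-1 -0.012 0.24 0 0;-1 -0.014 0.32 0 0;-1 -0.014 0.4 0 0;-1 -0.014 0.48 0 0;-1 -0.014 0.54 0 0;-1 -0.014 0.59 0 0;-1 -0.014 0.615 0 0;-1 -0.014 0.615 0 0;-1 -0.014 0.615 0 0"}}

```text
time: 10.68
position: [0.6774, -0.0218, 0.209]
tool_rot: [0.768, 0.641, -0.0, -0.001]
ft_force: [-0.9, 0.1, -3.4]
grip_width: 0.0095
grip_force: 30.0
```

Run:
```python
from m import *
import math
t=math.radians(-10.3); ex=np.array([math.cos(t),math.sin(t)]); s=np.array([.675,-.0208])
go([*(s+.003*ex),.167],-10.3); print(robot.get_obs()["ft_force"])
```

```text
shift [0.003 0.003 0.21 ] turn 0.0 pos [ 0.6774 -0.0218  0.209 ] yaw -10.29 t 10.68
[-0.88951837  0.08315136 -3.4217653 ]
```

Lower slowly towards the prongs.

Emit:
{"name": "move_arm", "arguments": {"motion": "-1 0 0 0.03 0;-1 0 0 0.07 0;-1 0 0 0.11 0;-1 0 0 0.14 0;-1 0 0 0.16 0;-1 0 0 0.175 0;-1 0 0 0.185 0;-1 0 0 0.19 0;-1 0 0 0.195 0;-1 0 0 0.195 0"}}

```text
time: 11.52
position: [0.6779, -0.0222, 0.1704]
tool_rot: [0.768, 0.641, 0.0, 0.0]
ft_force: [0.1, 0.3, -3.2]
grip_width: 0.0096
grip_force: 30.0
```

Emit:
{"name": "move_arm", "arguments": {"motion": "-1 0 0 0.004 0;-1 0 0 0.008 0;-1 0 0 0.012 0;-1 0 0 0.015 0;-1 0 0 0.015 0;-1 0 0 0.015 0"}}

```text
time: 12.02
position: [0.6777, -0.0222, 0.1673]
tool_rot: [0.768, 0.641, -0.0, -0.0]
ft_force: [0.2, 0.2, -3.8]
grip_width: 0.0099
grip_force: 30.0
```

Emit:
{"name": "move_arm", "arguments": {"motion": "-1 0 0 0.004 0;-1 0 0 0.008 0;-1 0 0 0.012 0;-1 0 0 0.012 0;-1 0 0 0.012 0"}}

```text
time: 12.43
position: [0.6781, -0.0222, 0.1662]
tool_rot: [0.768, 0.641, 0.0, 0.001]
ft_force: [-2.4, 0.9, 6.3]
grip_width: 0.0096
grip_force: 30.0
```

Contact: the force went from -3.8 to +6.3 N. Release and look.

Emit:
{"name": "move_arm", "arguments": {"motion": "-0.4 0 0 -0.004 0;-0.4 0 0 -0.004 0;-0.4 0 0 -0.004 0;-0.4 0 0 -0.004 0;-0.4 0 0 -0.004 0;-0.4 0 0 -0.004 0"}}

```text
time: 12.93
position: [0.6777, -0.0222, 0.1654]
tool_rot: [0.768, 0.641, -0.0, -0.0]
ft_force: [-0.3, 0.4, -0.6]
grip_width: 0.0258
grip_force: 0.0
```

Run:
```python
from m import *
p,d,m=grab("side"); a=cv2.resize(p[120:270,280:400],(400,500))
p,d,m=grab("wrist"); b=cv2.resize(p[100:400,130:430],(400,500))
cv2.imwrite("pics/s5.png",np.hstack([a,b])[...,::-1]); print(robot.get_obs()["grip_width"],robot.get_obs()["ft_force"])
```

```text
0.02607545662214632 [ 0.10198398 -0.39382123  0.5932187 ]
```

View pics/s5.png

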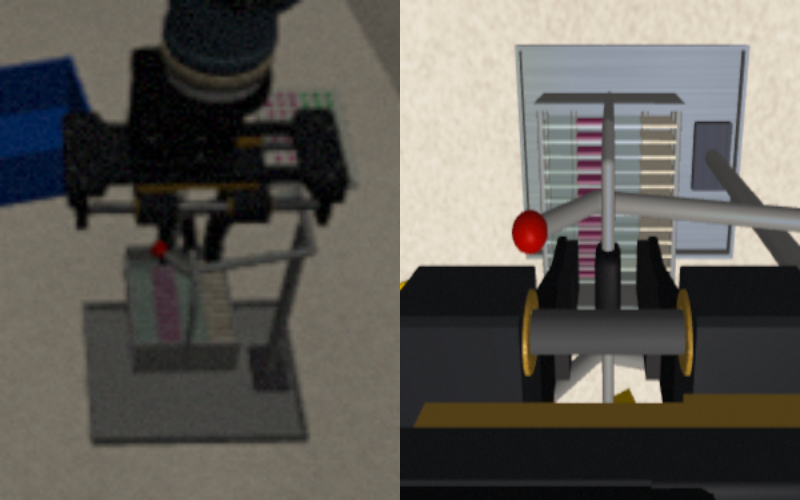

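The wire lies on the prong bend and the rack hangs upright on both prongs. Retreating upward, then on to the lid.

Emit:
{"name": "move_arm", "arguments": {"motion": "-0.4 0 0 -0.05 0;-0.4 0 0 -0.15 0;-0.4 0 0 -0.3 0;-0.4 0 0 -0.45 0;-0.4 0 0 -0.5 0;0 0 -0.15 -0.5 0;0 0 -0.35 -0.5 0;0.3 0 -0.55 -0.5 0;0.6 0 -0.75 -0.5 0;0.6 0 -0.9 -0.5 0;0.6 0 -0.9 -0.5 0"}}

```text
time: 13.95
position: [0.4926, 0.0122, 0.2651]
tool_rot: [0.767, 0.641, -0.003, -0.004]
ft_force: [-0.6, 0.1, 0.6]
grip_width: 0.0582
grip_force: 0.0
```

Run:
```python
from m import *
p,d,m=grab("top"); c=cloud(d,m); q=(c[...,2]>.05)&(c[...,2]<.08)&(c[...,0]>.53)&(c[...,0]<.7)&(c[...,1]>.15)&(c[...,1]<.35)&(d>0)
print("dish",rect(c[q]))
go([.44,.17,.25],76)
```

```text
dish (array([619.3, 255.2]), array([101. , 121.4]), 1.0)
shift [ 0.731 -0.422  0.081] turn -0.4793 pos [0.497  0.0111 0.266 ] yaw -10.28 t 14.0
```

Emit:
{"name": "move_arm", "arguments": {"motion": "0.3 0.2 -0.1 0 -0.04;0.3 0.4 -0.2 0 -0.08;0.3 0.6 -0.3 0 -0.12;0.3 0.731 -0.4 0 -0.16;0.3 0.731 -0.4 0 -0.2;0.3 0.731 -0.4 0 -0.24;0.3 0.731 -0.4 0 -0.28;0.3 0.731 -0.4 0 -0.32;0.3 0.731 -0.4 0 -0.36;0.3 0.731 -0.4 0 -0.4;0.3 0.731 -0.4 0 -0.44;0.3 0.731 -0.4 0 -0.479"}}

```text
time: 15.0
position: [0.45, 0.1684, 0.2661]
tool_rot: [0.122, 0.993, 0.0, 0.001]
ft_force: [0.7, -0.3, -0.1]
grip_width: 0.0565
grip_force: 0.0
```

```bash
cat > lid.py <<'E'
from m import *
go([.464,.17,.25],76)
p,d,m=grab("wrist"); c=cloud(d,m); H,S,V=cv2.split(cv2.cvtColor(p,cv2.COLOR_RGB2HSV))
cv2.imwrite("pics/l1.png",p[...,::-1])
r=(H>100)&(H<130)&(S>130)&(d>0)&(c[...,0]<.56)&(c[...,1]>.08)&(c[...,1]<.3)&(c[...,0]>.36)
for lo,hi in((.004,.016),(.028,.042)):
    q=r&(c[...,2]>lo)&(c[...,2]<hi); print(q.sum(),rect(c[q]) if q.sum()>5 else 0,np.median(c[q],0))
E
python3 lid.py
```

```text
shift [-0.066  0.025  0.081] turn -0.0001 pos [0.45   0.1684 0.2661] yaw 75.97 t 15.0
5687 (array([463.6, 170.9]), array([120.2,  99.5]), 76.0) [0.4598507  0.1717334  0.00939954]
291 (array([464.3, 171.7]), array([12.1, 39.2]), 76.1) [0.46366683 0.17168514 0.03316843]
```

View pics/l1.png

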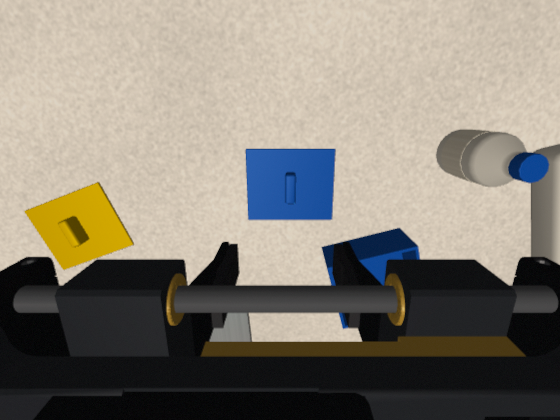

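Lid ridge at (290,188): centre (0.464, 0.171), yaw 76°.

Emit:
{"name": "move_arm", "arguments": {"motion": "0.3 -0.066 0.03 0.15 0;0.3 -0.066 0.03 0.35 0;0.3 -0.066 0.03 0.55 0;0.3 -0.066 0.03 0.75 0;0.3 -0.066 0.03 0.9 0;0.3 -0.066 0.03 0.98 0;0.3 -0.066 0.03 1 0;0.3 -0.066 0.03 1 0"}}

```text
time: 15.72
position: [0.4629, 0.1707, 0.0645]
tool_rot: [0.126, 0.992, -0.0, -0.001]
ft_force: [1.0, -0.1, 1.0]
grip_width: 0.0567
grip_force: 0.0
```

Run:
```python
from m import *
go([.464,.171,.021],76)
```

```text
shift [-0.005  0.003  0.217] turn -0.0026 pos [0.4629 0.1707 0.0645] yaw 75.53 t 15.72
```

Emit:
{"name": "move_arm", "arguments": {"motion": "0.3 -0.003 0.002 0.06 -0.002;0.3 -0.003 0.002 0.12 -0.002;0.3 -0.003 0.002 0.17 -0.002;0.3 -0.003 0.002 0.2 -0.002;0.3 -0.003 0.002 0.215 -0.002;0.3 -0.003 0.002 0.217 -0.002;0.3 -0.003 0.002 0.217 -0.002"}}

```text
time: 16.3
position: [0.4634, 0.171, 0.0227]
tool_rot: [0.122, 0.993, 0.0, 0.0]
ft_force: [0.3, 0.3, 0.9]
grip_width: 0.0565
grip_force: 0.0
```

Emit:
{"name": "move_arm", "arguments": {"motion": "-1 0 0 0 0;-1 0 0 0 0;-1 0 0 0 0;-1 0 0 0 0;-1 0 0 0 0;-1 0 0 0 0;-1 0 0 0 0;-1 0 0 0 0;-1 0 0 0 0;-1 0 0 0 0;-1 0 0 0 0;-1 0 0 0 0", "newtons": 20}}

```text
time: 17.3
position: [0.4631, 0.171, 0.0224]
tool_rot: [0.122, 0.993, 0.0, 0.0]
ft_force: [0.3, -0.8, 0.8]
grip_width: 0.0137
grip_force: 20.0
```

Emit:
{"name": "move_arm", "arguments": {"motion": "-1 0 0 -0.03 0;-1 0 0 -0.1 0;-1 0 0 -0.2 0;-1 0 0 -0.32 0;-1 0 0 -0.45 0;-1 0 0 -0.55 0;-1 0 0 -0.62 0;-1 0 0 -0.65 0;-1 0 0 -0.65 0;-1 0 0 -0.65 0"}}

```text
time: 18.13
position: [0.4627, 0.1709, 0.1522]
tool_rot: [0.122, 0.993, -0.0, -0.0]
ft_force: [-0.3, -0.3, -0.2]
grip_width: 0.0142
grip_force: 20.0
```

Run:
```python
from m import *
for n in("top","side","wrist"):
  for k in range(2):
    p,d,m=grab(n); c=cloud(d,m); H,S,V=cv2.split(cv2.cvtColor(p,cv2.COLOR_RGB2HSV))
    q=(H>100)&(H<130)&(S>110)&(c[...,2]>.056)&(c[...,2]<.075)&(c[...,0]>.53)&(c[...,0]<.7)&(c[...,1]>.16)&(c[...,1]<.35)&(d>0)
    print(n,q.sum(),rect(c[q]) if q.sum()>5 else 0)
go([.62,.255,.15],91.1)
```

```text
top 294 (array([618.2, 254. ]), array([ 99. , 119.7]), 1.3)
top 298 (array([618.1, 254.3]), array([ 99. , 120.2]), 1.0)
side 261 (array([619.9, 253.4]), array([ 97.9, 124.9]), 1.8)
side 274 (array([620.3, 252. ]), array([ 97.4, 124.9]), 1.1)
wrist 391 (array([612. , 312.7]), array([87.2,  9.5]), 5.4)
wrist 394 (array([612.1, 312.7]), array([88.6, 11.1]), 6.6)
shift [-0.662  0.599  0.006] turn -0.084 pos [0.4626 0.1709 0.1515] yaw 75.99 t 18.43
```

Emit:
{"name": "move_arm", "arguments": {"motion": "-1 -0.04 0.04 0 0;-1 -0.12 0.11 0 -0.01;-1 -0.22 0.2 0 -0.025;-1 -0.33 0.3 0 -0.04;-1 -0.44 0.4 0 -0.055;-1 -0.53 0.48 0 -0.07;-1 -0.6 0.54 0 -0.084;-1 -0.645 0.58 0 -0.084;-1 -0.658 0.595 0 -0.084;-1 -0.658 0.595 0 -0.084;-1 -0.658 0.595 0 -0.084"}}

```text
time: 19.35
position: [0.6184, 0.2543, 0.1515]
tool_rot: [-0.01, 1.0, -0.0, -0.001]
ft_force: [-0.2, -0.4, -0.5]
grip_width: 0.0143
grip_force: 20.0
```

Run:
```python
from m import *
for n in("side","wrist"):
    p,d,m=grab(n); c=cloud(d,m); H,S,V=cv2.split(cv2.cvtColor(p,cv2.COLOR_RGB2HSV))
    b=(H>100)&(H<130)&(S>110)&(c[...,0]>.53)&(c[...,0]<.7)&(c[...,1]>.16)&(c[...,1]<.35)&(d>0)
    for lo,hi in((.056,.075),(.125,.15)):
        q=b&(c[...,2]>lo)&(c[...,2]<hi); P=c[q]
        print(n,lo,q.sum(),rect(P) if q.sum()>5 else 0, np.percentile(P[:,0],[1,99]).round(4),np.percentile(P[:,1],[1,99]).round(4))
    if n=="wrist": cv2.imwrite("pics/d1.png",p[...,::-1])
go([.619,.2545,.093],91.1)
```

```text
side 0.056 180 (array([620.1, 251.1]), array([ 97.1, 122. ]), 0.8) [0.5712 0.6688] [0.1907 0.3104]
side 0.125 633 (array([619.5, 250.3]), array([ 99.1, 121.4]), 1.6) [0.5711 0.6682] [0.1901 0.305 ]
wrist 0.056 1109 (array([576.2, 254.3]), array([ 12.3, 119.2]), 1.1) [0.5691 0.5817] [0.1954 0.3134]
wrist 0.125 16774 (array([619.1, 253.6]), array([102.1, 121. ]), 1.1) [0.5683 0.6645] [0.1942 0.3121]
shift [-0.004  0.002  0.295] turn -0.0 pos [0.6183 0.2541 0.1519] yaw 91.1 t 19.45
```

View pics/d1.png

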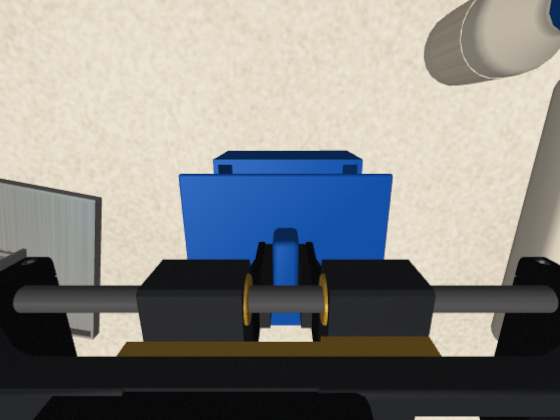

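Lid and dish agree within about 1 mm in both views (dish rim front edge at row 155, lid edge at row 175). Lowering.

Emit:
{"name": "move_arm", "arguments": {"motion": "-1 -0.003 0.003 0.03 0;-1 -0.003 0.003 0.09 0;-1 -0.003 0.003 0.16 0;-1 -0.003 0.003 0.22 0;-1 -0.003 0.003 0.26 0;-1 -0.003 0.003 0.28 0;-1 -0.003 0.003 0.295 0;-1 -0.003 0.003 0.305 0;-1 -0.003 0.003 0.31 0;-1 -0.003 0.003 0.315 0;-1 -0.003 0.003 0.315 0"}}

```text
time: 20.37
position: [0.6204, 0.2553, 0.0897]
tool_rot: [-0.01, 1.0, 0.0, 0.0]
ft_force: [-0.2, -0.2, -0.7]
grip_width: 0.014
grip_force: 20.0
```

Emit:
{"name": "move_arm", "arguments": {"motion": "-1 0 0 0.005 0;-1 0 0 0.01 0;-1 0 0 0.014 0;-1 0 0 0.018 0;-1 0 0 0.018 0"}}

```text
time: 20.78
position: [0.6201, 0.2552, 0.0856]
tool_rot: [-0.01, 1.0, -0.0, -0.0]
ft_force: [0.2, -0.3, -1.4]
grip_width: 0.0137
grip_force: 20.0
```

Emit:
{"name": "move_arm", "arguments": {"motion": "-1 0 0 0.005 0;-1 0 0 0.01 0;-1 0 0 0.014 0;-1 0 0 0.018 0;-1 0 0 0.018 0"}}

```text
time: 21.2
position: [0.6202, 0.2552, 0.0825]
tool_rot: [-0.01, 1.0, -0.0, -0.0]
ft_force: [-0.4, -0.8, 1.4]
grip_width: 0.0139
grip_force: 20.0
```

Essentially at seating height (0.0825). A little lower for contact, then release.

Emit:
{"name": "move_arm", "arguments": {"motion": "-1 0 0 0.003 0;-1 0 0 0.005 0;-1 0 0 0.005 0"}}

```text
time: 21.45
position: [0.6202, 0.2552, 0.0824]
tool_rot: [-0.01, 1.0, -0.0, 0.0]
ft_force: [-1.8, -0.7, 7.3]
grip_width: 0.014
grip_force: 20.0
```

Emit:
{"name": "move_arm", "arguments": {"motion": "-0.2 0 0 0 0;-0.2 0 0 0 0;-0.2 0 0 0 0;-0.2 0 0 0 0;-0.2 0 0 0 0;-0.2 0 0 0 0;-0.2 0 0 -0.1 0;-0.2 0 0 -0.3 0;-0.2 0 0 -0.5 0;-0.2 0.3 0 -0.7 0;-0.2 0.5 0 -0.7 0;-0.2 0.5 0 -0.7 0"}}

```text
time: 22.45
position: [0.5177, 0.2533, 0.2232]
tool_rot: [-0.01, 1.0, 0.0, 0.0]
ft_force: [-0.4, 0.5, -1.2]
grip_width: 0.0348
grip_force: 0.0
```

Emit:
{"name": "move_arm", "arguments": {"motion": "-0.2 0.2 0 0 0;-0.2 0.4 0 0 0;-0.2 0.4 0 0 0;-0.2 0.4 0 0 0"}}

```text
time: 22.78
position: [0.437, 0.2515, 0.2211]
tool_rot: [-0.01, 1.0, -0.0, -0.001]
ft_force: [1.3, -0.1, 0.0]
grip_width: 0.0347
grip_force: 0.0
```

Run:
```python
from m import *
for n in("side","top"):
    p,d,m=grab(n); c=cloud(d,m); H,S,V=cv2.split(cv2.cvtColor(p,cv2.COLOR_RGB2HSV))
    b=(H>100)&(H<130)&(S>110)&(c[...,0]>.53)&(c[...,0]<.7)&(c[...,1]>.16)&(c[...,1]<.35)&(d>0)
    q=b&(c[...,2]>.06)&(c[...,2]<.08); P=c[q]; A=np.c_[P[:,:2]-P[:,:2].mean(0),np.ones(len(P))]
    print(n,q.sum(),rect(P),"z",np.median(P[:,2]),"tilt",np.linalg.lstsq(A,P[:,2],rcond=None)[0].round(4))
    cv2.imwrite(f"pics/f_{n}.png",p[...,::-1])
    if n=="side": k=p[80:280,180:420]
cv2.imwrite("pics/f.png",cv2.resize(k,None,fx=3,fy=3)[...,::-1]); print(robot.get_obs()["time"],robot.get_obs()["position"])
```

```text
side 828 (array([621.1, 250.3]), array([ 99.1, 125.4]), 1.6) z 0.07110743272218417 tilt [0.0068 0.0159 0.0709]
top 1562 (array([619.4, 254.2]), array([ 99.7, 121.1]), 1.6) z 0.07055051605562912 tilt [0.0008 0.0008 0.0706]
22.8833 [0.4415467  0.25208286 0.22173379]
```

View pics/f.png

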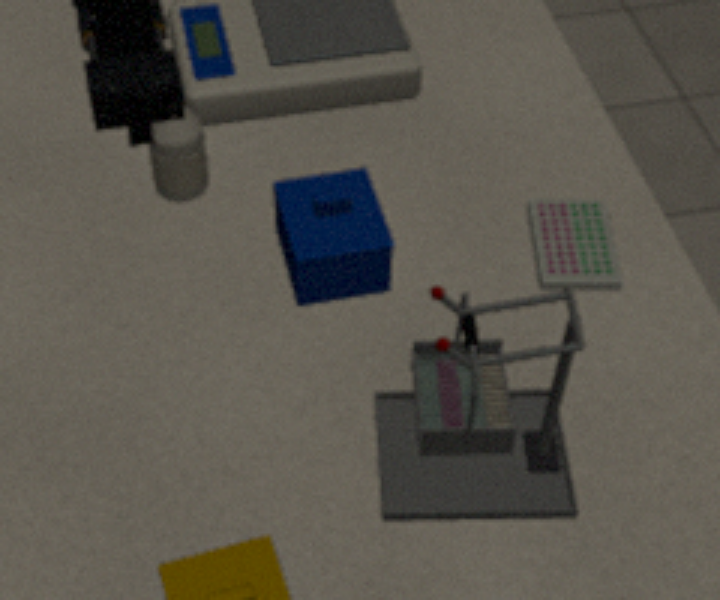

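The lid sits flat at z = 0.070 and the rack hangs on both prongs, with the gripper clear of everything. Handing in.

```bash
python3 -c "
from rig import robot
print(robot.hand_in())"
```

```text
the job is handed in; nothing more can be done
None
```

The rack hangs upright by its wire on both prongs and the blue lid sits flush on the blue dish. Nothing else was handled, and the job was handed in at about 23 s; the first lift was a poor grip, so I set the rack back in the dish and regripped it.

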